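# Open the twist-lock tub: squeeze both tabs, turn the lid to its stop, lay it on the tray

## Robot

A 6-joint arm with a two-finger parallel gripper is mounted at the origin on a cart in front of the work surface, level with it; the furniture and walls round the work are solid. World frame = base frame: x ahead of the robot, y to its left, z up, the work surface at z = 0. Lengths are in m, angles in rad, forces in N, time in s.
With the tool pointing down it reaches from about 0.35 to 0.775 m from the base axis. Payload 7.3 kg.
Tool frame: the origin (TCP) lies on the front face of the gripper's body, between the roots of the fingers; the fingertips stand 66 mm ahead of it and the grasp point (between the pads) lies 47 mm ahead of it; z points along the fingers, y is the line along which they close (so a half turn about z gives the same grasp; the last joint's range is limited). The gripper opens to 92 mm and grips with 3 to 60 N. Pads are 19 mm wide; open, the fingers measure 130 mm over their backs; the gripper's body (75 mm by 190 mm) begins 47 mm behind the grasp point.
Start: joints at [-1.365, 0.342, 1.524, -0, 1.275, -0.146], TCP at [0.181, -0.493, 0.292] pointing down, gripper open.
Joint ranges: [-2.53, 2.53], [-0.77, 2.02], [0.04, 2.7], [-1, 4.14], [0.28, 2.66], [-3.11, 3.11]. Speed limits (rad/s): [2.57, 2.57, 3.14, 3.14, 3.14, 3.14].

## Interface

Orientations are given as a unit quaternion [x, y, z, w].
In Python, from cell import get_obs, read_camera, close_job, find_in gives the robot as it stands.
- The arm moves only by the tool move_arm, never from a script. Its argument "rows" is one flat list of numbers, 7 for each row, row after row: the closure, from -1 (fully open) to 1 (shut), then the shift along the tool's x, y, z in mm, then the turn, a rotation vector about the tool's x, y, z in degrees. A call has 1 to 12 rows; each row shifts and turns the commanded pose from where the row before left it, along the tool's axes as they then stand; what a row does not reach is not made up. A row lasts 1/10 s, in which the tool goes at most 50 mm and 8.59 degrees, less where a joint would pass 70% of its speed; a pose out of reach is approached as far as the arm can. A call is refused whole if a number of a shift passes 50 or a number of a turn 8.59, either way. A call with a gripper value outside its range is refused whole. The fingers move at their own pace and stop on an object; "force" is the grip in N (left out, the last holds). Time passes only in rows, so rows that do not move let the fingers close. It gives the time, the measured TCP pose, the force, the opening and the grip force at its end, in the units of the state.
- get_obs(): the state, without advancing time (a new reading comes with each control period).
- read_camera(name): name is "side" or "top" or "wrist"; returns a dict with "color" (420x560x3 uint8, red, green, blue), "camera_matrix" (3x3 intrinsics, pixels), "dist" ([k1, k2, p1, p2, k3] as OpenCV has them; the pictures are not rectified), "world_from_camera" (4x4, takes a point from camera to world coordinates). Camera axes: x right, y up, looking along -z (the intrinsics and any distortion apply to the point x, -y, -z); pixel columns grow to the right and rows downward; lengths in m; the calibration is good to about 2 mm. A picture is of the moment at which its call begins. There is no depth.
- close_job(): hands the job in; it is judged then, once.
Trained networks look in a picture, given as the dict that the camera call returned (one of the last four; its "shot" number tells which), for a name from the list of things; names that differ only in an ending like _2 or _b are one class to them, and where a whole thing is asked for, a point or a joint stands for the part that bears it (a point fixed in the world has none). Each returns a list of dicts, best first, with "conf" (0 to 1); they miss things now and then, are a little off and sometimes report something else, mostly with a low value. They report only what shows in the picture. A call takes as long as a camera call. They do not tell look-alikes from the thing itself.
- find_in(thing, picture): "bbox" ([left, top, right, bottom] in pixels, round what is visible of it).
The state is a dict: "time_s": time; "joint_positions": joint angles; "qvel": joint speeds; "joint_torque": joint torques, N m; "tool_pos": TCP position; "tcp_rot": TCP orientation; "contact_force": force on the tool from outside, world axes, zero at the start; "ft_torque": the same for the moment, N m; "gripper_width": finger opening in m; "finger_force": force on a finger pad.
Only numpy, scipy, OpenCV 4.12 (cv2) and the standard library are available. Lean on these libraries where they do the work, as an engineer would, in place of code of your own. Each camera call takes 0.05 s, during which the arm holds its last target. There are 200 camera calls.

## Task

Open the steel tub: squeeze the two upright tabs on its lid together and, keeping them squeezed, turn the lid anticlockwise (seen from above) until you feel it meet its stop, then lift the lid off and set it down right way up inside the black tray, standing flat on the tray's floor. Work gently: do not crush the tabs, do not force the lid against its catch, its flange or its stop, do not push the tray about, and leave the spice jar, the tin and the mug undisturbed.

Things in the scene. Friction and masses are not known exactly. Their poses are not given: they have to be found in the camera images.
- tub: Round steel tub, fixed to the worktop: 108 mm across, 85 mm high, black foot 128 mm across. Origin on its axis at the worktop, z up, x along the line of the locked lid's tabs. A hidden flange holds the lid down (2 mm of play) until it is turned nearly to a hidden sprung stop, first met after 0.55 to 1.05 rad (differs each time; 0.1 N m at touch, then 0.1 N m more per 0.01 rad). It lifts free from 0.1 rad before that touch; pressed on the stop it binds.
- tub_rim (a point): Centre of the tub's mouth, on its axis at the height of the rim (85 mm above the worktop); axes as the tub's.
- lid: White lid of the tub, loose, about 0.2 kg; origin on its axis at the underside of its disc, z up, x through the tabs. Disc 108 mm across, 8 mm thick, lying on the rim; under it a plug 70 mm across, 26 mm deep, on which the lid stands when put down. 2 mm of sideways play in the neck. Turns anticlockwise (positive about z) with under 0.2 N m; 20 N against the tub (0.75 N m on the stop) is too much.
- lid_grip (a point): On the lid's axis between its two tabs, 32 mm above the disc's underside; axes as the lid's (tabs at +x and -x). The tabs are upright flat plates, 24 mm wide (y), 6 mm thick, their tops 14 mm above and the disc's top 24 mm below this point; outer faces 58 mm apart, 46 mm when squeezed home. The disc outside them is bare; between them only a boss 24 mm across, 6 mm high.
- tab_a (a joint): How far the tab at the lid's +x is squeezed in, m: 0 at rest, 0.006 home. Its spring pushes out with 3 N at rest, 8 N home. Each tab's tooth stands in a notch of the tub (2 mm of play): the lid turns only while both tabs are in by 5 mm or more. Grip with 10 to 20 N; more than 30 N on each tab breaks it.
- tab_b (a joint): The same for the tab at the lid's -x.
- tray: Loose black serving tray, 126 mm (x) by 211 mm (y) and 21 mm high, 0.6 kg, with sloping rims; its flat floor is about 84 mm by 160 mm and 3 to 7 mm above the worktop. Origin at the centre of its underside, z up. With the lid standing in it, lid_grip lies 61 to 66 mm above this origin.
- spice_jar: Bystander: small glass spice jar with a green cap, 46 mm across, 106 mm high; origin at the centre of its underside.
- tin: Bystander: short food tin, 76 mm across, 58 mm high; origin at the centre of its underside.
- mug: Bystander: white mug, 80 mm across (115 mm with the handle), 91 mm high; origin at the centre of its underside.
There are look-alikes about, which are no part of the job. What is shaped like the lid but orange or pink is not meant.

How it is judged:
On the way, in this order (a step that is already met when the one before it is completed fails the run):
1. with both tabs squeezed in, the lid has been turned at least 0.4 rad in the tub, still down on the rim (angle between the x axis of lid_grip and the x axis of tub_rim, either way round above 0.4 rad and z of lid_grip in the frame of tub_rim below 0.037 m and horizontal distance between lid_grip and tub_rim below 0.008 m and value of joint each of tab_a, tab_b above 0.004 m), for 0.1 s.
2. the lid has been lifted clear of the tub (z of lid_grip in the frame of tub_rim above 0.063 m), for 0.05 s.
At the end, for the whole second after the job is handed in: The lid stands right way up on the tray's floor (its centre within 22 mm of the tray's centre across and 60 mm along, tilted less than 0.15 rad, lid_grip 53 to 72 mm above the tray's underside), let go so that both tabs have sprung out, and the tray is within 30 mm of where it stood (x of lid_grip in the frame of tray between -0.022 and 0.022 m and y of lid_grip in the frame of tray between -0.06 and 0.06 m and z of lid_grip in the frame of tray between 0.053 and 0.072 m and angle between lid_grip's own z axis and vertical below 0.15 rad and height (world z) of lid_grip below 0.078 m and distance of tray from where it was at the start of the episode below 0.03 m and value of joint each of tab_a, tab_b below 0.001 m); the robot touches nothing.
It fails at once if lid forced against the tub (catch, flange, stop or rim) with more than 20 N (contact force between lid and tub above 20 N).
It fails at once if the tabs crushed: fingers press on the lid with more than 60 N in all (30 N on each tab) (contact force between the fingers and lid above 60 N).
It fails at once if the spice jar shifted more than 20 mm or tipped (distance of spice_jar from where it was at the start of the episode above 0.02 m or angle between spice_jar's own z axis and vertical above 0.3 rad).
It fails at once if the tin shifted more than 20 mm or tipped (distance of tin from where it was at the start of the episode above 0.02 m or angle between tin's own z axis and vertical above 0.3 rad).
It fails at once if the mug shifted more than 20 mm or tipped (distance of mug from where it was at the start of the episode above 0.02 m or angle between mug's own z axis and vertical above 0.3 rad).
It also fails if it takes over 72 s, if anything falls off the work surface, if the arm or the gripper's body presses on something with over 40 N, if the wrist force passes 120 N, or if a joint passes its speed limit or range.

## Working session

There is one attempt and no reset: what is moved stays moved. The work goes in short steps, Python scripts to look and compute and a tool call to move; the robot and the scene stay as the last step left them, time stands still between calls to the robot, and variables do not carry over. Pictures are saved under pics/ and viewed, at most 10 in all, crops included, and the job is handed in when it is done.

Besides the shell and the picture viewer there is one more tool, called after "Request:" in YAML: its name, and indented under it one key for each argument. move_arm: Moves the arm, as the interface text tells. Its arguments: {"type":"object","properties":{"rows":{"type":"array","items":{"type":"number"}},"force":{"type":"number"}},"required":["rows"]}

```bash
mkdir -p pics; ls
cat > h.py <<'E'
import numpy as np, cv2
from cell import get_obs, read_camera, close_job, find_in
from scipy.spatial.transform import Rotation as R
def ray(p,uv):
    uv=np.array(uv,float).reshape(-1,1,2)
    n=cv2.undistortPoints(uv,np.array(p["camera_matrix"]),np.array(p["dist"])).reshape(-1,2)
    T=np.array(p["world_from_camera"])
    d=np.c_[n[:,0],-n[:,1],-np.ones(len(n))]@T[:3,:3].T
    return T[:3,3],d/np.linalg.norm(d,axis=1)[:,None]
def atz(p,uv,z):
    o,d=ray(p,uv); return o+d*((z-o[2])/d[:,2])[:,None]
def tri(obs):
    A=np.zeros((3,3));b=np.zeros(3)
    for p,uv in obs:
        o,d=ray(p,uv);P=np.eye(3)-np.outer(d[0],d[0]);A+=P;b+=P@o
    return np.linalg.solve(A,b)
def proj(p,X):
    T=np.linalg.inv(np.array(p["world_from_camera"]));X=np.atleast_2d(X)@T[:3,:3].T+T[:3,3]
    X=X*[1,-1,-1]
    return cv2.projectPoints(X,np.zeros(3),np.zeros(3),np.array(p["camera_matrix"]),np.array(p["dist"]))[0].reshape(-1,2)
def save(p,name): cv2.imwrite("pics/"+name,p["color"][:,:,::-1])
E
python3 - <<'E'
from h import *
np.set_printoptions(precision=3,suppress=True)
ps={n:read_camera(n) for n in("top","side","wrist")}
print(get_obs())
for n,p in ps.items():
    print(n,np.array(p["world_from_camera"]),p["camera_matrix"][0][0])
    for t in("tub","lid","tray","spice_jar","tin","mug"):
        for d in find_in(t,p)[:4]: print(n,t,np.round(d["bbox"]),round(d["conf"],2))
cv2.imwrite("pics/a.png",ps["top"]["color"][:,:,::-1])
cv2.imwrite("pics/b.png",ps["side"]["color"][:,:,::-1])
E
```

```text
pics
{'time_s': 0.15, 'joint_positions': array([-1.365,  0.343,  1.525,  0.   ,  1.275, -0.146]), 'qvel': array([ 0.001, -0.003, -0.004, -0.001, -0.001, -0.001]), 'joint_torque': array([  0.002, -43.147, -24.435,   0.072,   0.054,  -0.   ]), 'tool_pos': array([ 0.181, -0.493,  0.292]), 'tcp_rot': array([ 0.985,  0.175,  0.   , -0.001]), 'contact_force': array([-0.385,  0.186,  0.368]), 'ft_torque': array([ 0.01 ,  0.036, -0.007]), 'finger_force': 0.0, 'gripper_width': 0.0918027474383756}
top [[ 0.006  0.981 -0.192  0.388]
 [-1.     0.01   0.019 -0.119]
 [ 0.021  0.192  0.981  1.443]
 [ 0.     0.     0.     1.   ]] 427.23017441250937
top tub [272. 254. 302. 279.] 0.53
top lid [275. 239. 309. 273.] 0.89
top lid [410. 270. 442. 304.] 0.76
top lid [169. 152. 202. 183.] 0.57
top lid [271. 244. 308. 279.] 0.26
top tray [171. 236. 238. 284.] 0.93
top spice_jar [171. 199. 191. 214.] 0.84
top tin [210. 196. 236. 219.] 0.76
top tin [171. 194. 189. 215.] 0.41
top mug [113. 245. 148. 272.] 0.75
side [[-0.971  0.098 -0.22   0.259]
 [-0.241 -0.416  0.877  1.361]
 [-0.005  0.904  0.427  0.822]
 [ 0.     0.     0.     1.   ]] 465.50230906492504
side tub [292. 211. 328. 240.] 0.75
side lid [296. 198. 324. 221.] 0.86
side lid [331. 171. 357. 193.] 0.83
side lid [175. 255. 196. 278.] 0.78
side tray [274. 251. 318. 293.] 0.74
side spice_jar [226. 246. 243. 273.] 0.88
side tin [236. 235. 261. 258.] 0.64
side tin [297. 199. 324. 220.] 0.42
side mug [265. 284. 294. 329.] 0.63
wrist [[ 0.345  0.909  0.235  0.244]
 [-0.939  0.334  0.085 -0.469]
 [-0.001 -0.25   0.968  0.384]
 [ 0.     0.     0.     1.   ]] 326.1512422073694
wrist lid [436.   0. 536.  64.] 0.67
```

```bash
ls -la pics
```

```text
total 788
drwxr-xr-x 2 agent agent   4096 Dec  3 13:42 .
drwxr-xr-x 3 agent agent   4096 Dec  3 13:42 ..
-rw-r--r-- 1 agent agent 416280 Dec  3 13:42 a.png
-rw-r--r-- 1 agent agent 377043 Dec  3 13:42 b.png
```

View pics/a.png

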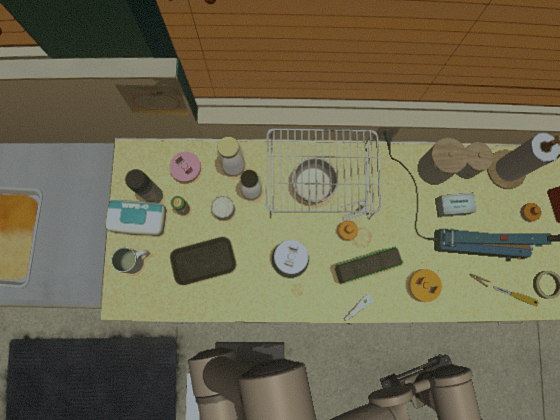

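Run:
```python
import cv2
a=cv2.imread("pics/b.png")[160:340,160:400]
cv2.imwrite("pics/b2.png",cv2.resize(a,None,fx=3.3,fy=3.3,interpolation=cv2.INTER_CUBIC))
```

```text
(no output)
```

View pics/b2.png

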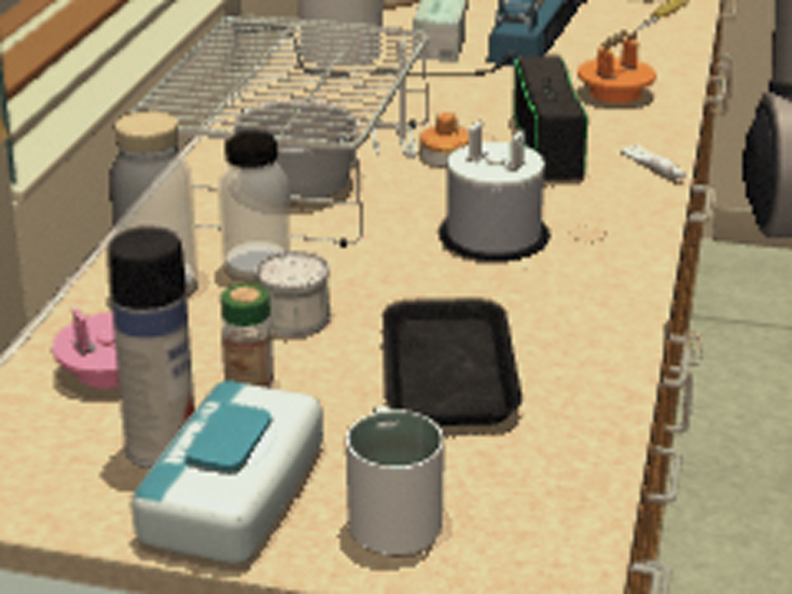

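Top view: the lid-shaped things are the white one on the steel tub (291,257), a pink one (185,167) and an orange one (425,286). The white one is meant, and the enlarged side crop confirms this: white, on the tub with a black foot. The tray is at (203,260), the mug at (127,260), the tin at (222,207) and the jar at (179,205).

Run:
```python
from h import *
np.set_printoptions(precision=4,suppress=True)
t=read_camera("top");s=read_camera("side")
def best(n,p,near):
    c=[((d["bbox"][0]+d["bbox"][2])/2,(d["bbox"][1]+d["bbox"][3])/2) for d in find_in(n,p)]
    return min(c,key=lambda q:np.hypot(q[0]-near[0],q[1]-near[1]))
for n,a,b in(("lid",(292,256),(310,210)),("tray",(204,260),(296,272)),("tin",(223,207),(248,246)),("mug",(130,259),(280,306)),("spice_jar",(181,206),(234,260))):
    A=best(n,t,a);B=best(n,s,b);print(n,A,B,tri([(t,A),(s,B)]),atz(t,A,0.1 if n=="lid" else .02)[0])
a=t["color"][150:320,90:330]
cv2.imwrite("pics/a2.png",cv2.resize(a,None,fx=3.3,fy=3.3,interpolation=cv2.INTER_CUBIC)[:,:,::-1])
```

```text
lid (293.95, 258.0) (311.45, 209.05) [ 0.5183 -0.1847  0.0855] [ 0.5179 -0.1839  0.1   ]Traceback (most recent call last):
  File "<stdin>", line 8, in <module>
  File "<stdin>", line 6, in best
ValueError: min() iterable argument is empty
```

Request:
move_arm:
  rows: [-1,35,-14.5,-2,0,0,0,-1,35,-14.5,-2,0,0,0,-1,35,-14.5,-2,0,0,0,-1,35,-14.5,-2,0,0,0,-1,35,-14.5,-2,0,0,0,-1,35,-14.5,-2,0,0,0,-1,35,-14.5,-2,0,0,0,-1,35,-14.5,-2,0,0,0,-1,35,-14.5,-2,0,0,0,-1,35,-14.5,-2,0,0,0,-1,35,-14.5,-2,0,0,0,-1,35,-14.5,-2,0,0,0]
  force: 15

```text
time_s: 2.5
tool_pos: [0.5163, -0.1835, 0.3164]
tcp_rot: [0.985, 0.175, 0.0, 0.0]
contact_force: [-0.3, 0.0, -0.3]
gripper_width: 0.0915
finger_force: 0.0
```

```bash
cat > look.py <<'E'
from h import *
import sys
np.set_printoptions(precision=4,suppress=True)
p=read_camera("wrist");o=get_obs();print(o["time_s"],o["tool_pos"],o["tcp_rot"],o["joint_positions"])
save(p,sys.argv[1]);import pickle;pickle.dump({k:p[k] for k in p},open("pics/"+sys.argv[1]+".pkl","wb"))
for n in("lid","tub","tray"):
    for d in find_in(n,p)[:2]: print(n,np.round(d["bbox"]),round(d["conf"],2))
E
python3 look.py c.png
python3 - <<'E'
from h import *
np.set_printoptions(precision=4,suppress=True)
t=read_camera("top")
for n in ("tray","tin","mug","spice_jar"):
    for d in find_in(n,t)[:1]:
        b=d["bbox"];print(n,np.round(b),atz(t,[(b[0]+b[2])/2,(b[1]+b[3])/2],0.015)[0])
E
```

```text
2.55 [ 0.5195 -0.18    0.3165] [ 0.9843  0.1764  0.0018 -0.0007] [-0.4745  0.3693  1.415   0.0034  1.3554  0.7409]
lid [220. 133. 325. 242.] 0.55
tub [228. 128. 322. 161.] 0.8
tray [  0.  47. 125. 164.] 0.65
tin [212. 197. 236. 221.] [0.6909 0.0506 0.015 ]
mug [115. 247. 149. 274.] [0.5113 0.3548 0.015 ]
spice_jar [173. 195. 189. 211.] [0.7099 0.199  0.015 ]
```

View pics/c.png

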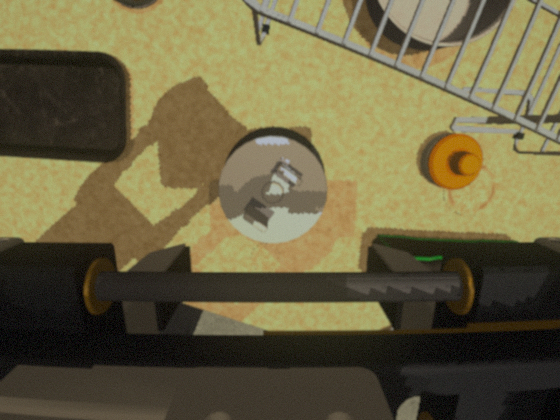

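The lid is at (273,188) in the wrist view, with its tabs at about (290,170) and (258,213), and the tray is at the left. I'll enlarge the lid.

Run:
```python
from h import *
import pickle
np.set_printoptions(precision=4,suppress=True)
p=pickle.load(open("pics/c.png.pkl","rb"))
print(np.array(p["world_from_camera"]))
print(atz(p,[(273,188)],.093),atz(p,[(288,172),(260,211)],.125), atz(p,[(125,65),(125,150)],.015))
a=p["color"][120:250,210:340]
cv2.imwrite("pics/c2.png",cv2.resize(a,None,fx=4.6,fy=4.6,interpolation=cv2.INTER_CUBIC)[:,:,::-1])
```

```text
[[ 0.3447  0.9088  0.2349  0.5791]
 [-0.9387  0.3336  0.0867 -0.1603]
 [ 0.0004 -0.2504  0.9681  0.4088]
 [ 0.      0.      0.      1.    ]]
[[ 0.526  -0.1742  0.093 ]] [[ 0.5491 -0.1802  0.125 ]
 [ 0.5077 -0.1689  0.125 ]] [[0.5892 0.0306 0.015 ]
 [0.4954 0.0061 0.015 ]]
```

View pics/c2.png

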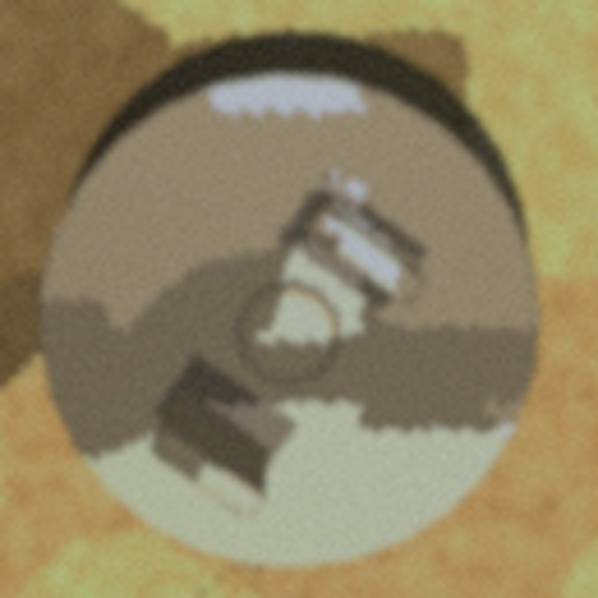

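Request:
move_arm:
  rows: [-1,8,-3.5,0,0,0,0,-1,0,0,9,0,0,-8.3,-1,0,0,9,0,0,-8.3,-1,0,0,9,0,0,-8.3,-1,0,0,9,0,0,-8.3,-1,0,0,9,0,0,-8.3,-1,0,0,9,0,0,-8.3,-1,0,0,9,0,0,-8.2,-1,0,0,0,0,0,0,-1,0,0,0,0,0,0]

```text
time_s: 3.95
tool_pos: [0.5217, -0.1788, 0.2534]
tcp_rot: [0.778, 0.629, 0.0, 0.0]
contact_force: [-0.4, 0.3, -0.7]
gripper_width: 0.0923
finger_force: 0.0
```

```bash
python3 look.py d.png
```

```text
4.0 [ 0.5218 -0.1788  0.2537] [0.7774 0.629  0.0002 0.0004] [-0.4691  0.4228  1.5109 -0.      1.2071 -0.2587]
lid [213. 142. 346. 272.] 0.72
tub [222. 130. 338. 171.] 0.89
tray [187.   0. 232.  12.] 0.8
```

View pics/d.png

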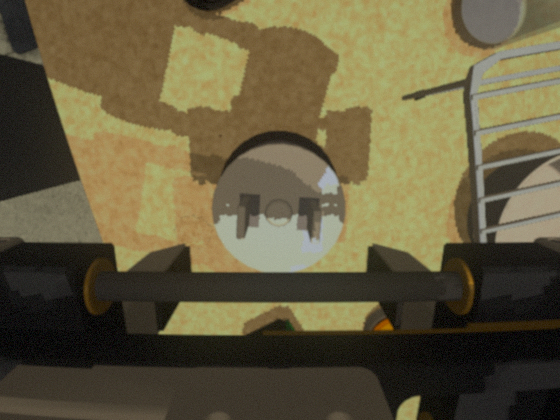

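Run:
```python
from h import *
import pickle
np.set_printoptions(precision=4,suppress=True)
p=pickle.load(open("pics/d.png.pkl","rb"))
a=p["color"][135:285,205:355]
cv2.imwrite("pics/d2.png",cv2.resize(a,None,fx=4,fy=4,interpolation=cv2.INTER_CUBIC)[:,:,::-1])
o=get_obs();print(o["tool_pos"],R.from_quat(o["tcp_rot"]).as_matrix())
b=(213,142,346,272)
print(atz(p,[(279.5,207)],.093), atz(p,[(279.5,212)],.099))
# self check: where a model lid at candidate pose would project
def model(x,y,th,dz=.093):
    c,s=np.cos(th),np.sin(th);r=lambda q:[x+c*q[0]-s*q[1],y+s*q[0]+c*q[1],q[2]]
    pts=[r((sx*u,v,z)) for sx in(1,-1) for u in(.023,.029) for v in(-.012,.012) for z in(.093,.131)]
    return proj(p,pts)
y=R.from_quat(o["tcp_rot"]).as_matrix()[:,1]
print((model(.526,-.174,np.arctan2(y[1],y[0]))-[205,135])*4)
```

```text
[ 0.5218 -0.1788  0.2538] [[ 0.207   0.9783  0.001 ]
 [ 0.9783 -0.207  -0.0005]
 [-0.0003  0.001  -1.    ]]
[[ 0.5241 -0.171   0.093 ]] [[ 0.5235 -0.1736  0.099 ]]
[[424.3948 357.6851]
 [445.5163 418.7586]
 [427.1329 240.8068]
 [449.3666 284.0807]
 [454.0683 357.6052]
 [479.9714 418.6364]
 [457.4914 240.7644]
 [484.7677 284.0165]
 [196.4823 358.2092]
 [180.702  419.3861]
 [193.939  241.3201]
 [177.244  284.6878]
 [166.7863 358.2658]
 [146.2102 419.4273]
 [163.5565 241.4113]
 [141.8031 284.7815]]
```

View pics/d2.png

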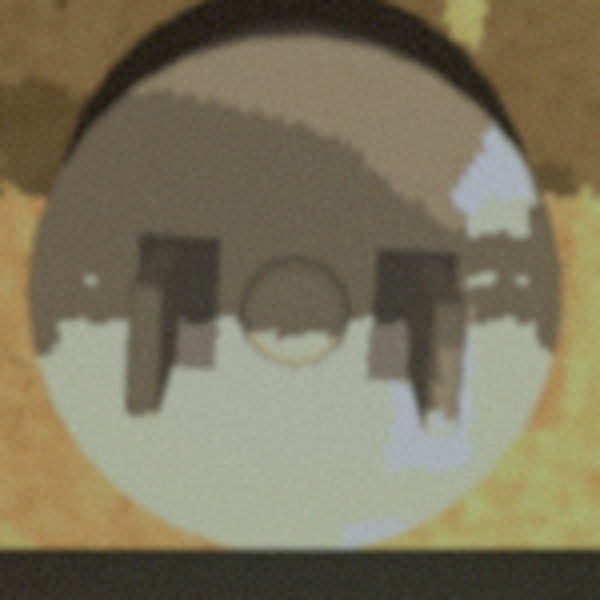

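Tab tops are at about (144,348) and (447,363) in the crop. The lid sits 5 mm along tool x, with the tab line turned 3.5°.

Request:
move_arm:
  rows: [-1,4.5,0,10,0,0,3.5,-1,0,0,20,0,0,0,-1,0,0,20,0,0,0,-1,0,0,20,0,0,0,-1,0,0,12,0,0,0,-1,0,0,6,0,0,0,-1,0,0,0,0,0,0,-1,0,0,0,0,0,0]

```text
time_s: 4.95
tool_pos: [0.5229, -0.1746, 0.166]
tcp_rot: [0.795, 0.606, 0.0, 0.001]
contact_force: [-0.2, -0.3, 1.2]
gripper_width: 0.0918
finger_force: 0.0
```

```bash
python3 look.py e.png
python3 - <<'E'
import cv2
a=cv2.imread("pics/e.png")
cv2.imwrite("pics/e2.png",cv2.resize(a[130:330,130:430],None,fx=2.6,fy=2.6,interpolation=cv2.INTER_CUBIC))
E
```

```text
5.0 [ 0.523  -0.1746  0.1661] [0.7952 0.6063 0.0004 0.0008] [-0.4612  0.5186  1.6215 -0.0001  0.9997 -0.1931]
lid [182. 155. 376. 335.] 0.74
tub [320. 238. 344. 317.] 0.65
tub [201. 135. 354. 188.] 0.56
```

View pics/e2.png

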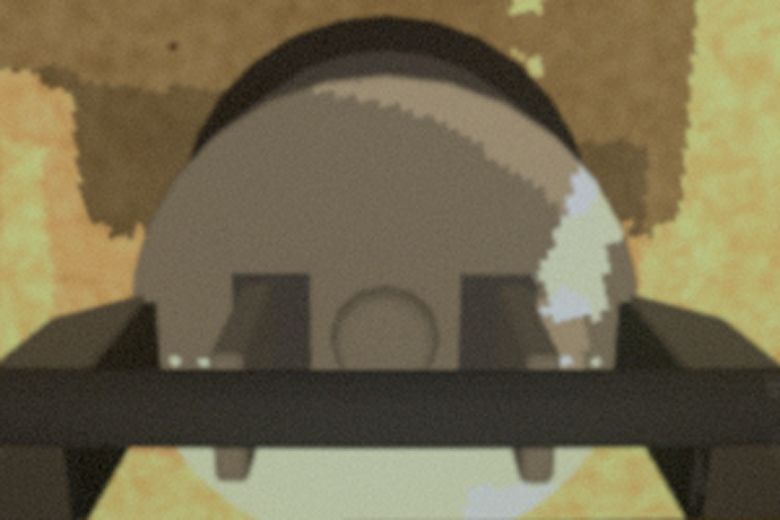

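Tabs (centred at column 384) sit midway between the fingers (387) and are aligned. Closing.

Request:
move_arm:
  rows: [1,0,0,0,0,0,0,1,0,0,0,0,0,0,1,0,0,0,0,0,0,1,0,0,0,0,0,0,1,0,0,0,0,0,0,1,0,0,0,0,0,0,1,0,0,0,0,0,0,1,0,0,0,0,0,0]
  force: 15

```text
time_s: 5.95
tool_pos: [0.5225, -0.1744, 0.1653]
tcp_rot: [0.795, 0.606, 0.0, 0.0]
contact_force: [-0.9, 0.8, 2.4]
gripper_width: 0.0459
finger_force: 15.0
```

```bash
python3 -c "
from h import *
print(get_obs())"
```

```text
{'time_s': 5.95, 'joint_positions': array([-4.61220521e-01,  5.19485937e-01,  1.62265871e+00, -5.63878417e-05,
        9.99236778e-01, -1.93382536e-01]), 'qvel': array([-0.00103953, -0.00015632, -0.00053155,  0.00111614, -0.00144974,
       -0.00083741]), 'joint_torque': array([-3.80494888e-02, -4.71743774e+01, -2.02359563e+01,  3.47136310e-02,
       -9.16227163e-02, -2.51103431e-02]), 'tool_pos': array([ 0.522507  , -0.17436907,  0.16534874]), 'tcp_rot': array([7.95178503e-01, 6.06375409e-01, 2.54371013e-05, 1.05211167e-04]), 'contact_force': array([-0.85250374,  0.83142757,  2.35785176]), 'ft_torque': array([ 0.01935962, -0.02499155, -0.03915332]), 'finger_force': 14.993561804294586, 'gripper_width': 0.04592112244795879}
```

Request:
move_arm:
  rows: [1,0,0,0,0,0,-3,1,0,0,0,0,0,-4,1,0,0,0,0,0,-4,1,0,0,0,0,0,-4,1,0,0,0,0,0,-4,1,0,0,0,0,0,-4,1,0,0,0,0,0,-3,1,0,0,0,0,0,0]

```text
time_s: 6.75
tool_pos: [0.5226, -0.1744, 0.1654]
tcp_rot: [0.638, 0.77, -0.0, 0.0]
contact_force: [0.3, 0.2, 1.8]
gripper_width: 0.0456
finger_force: 15.0
```

```bash
cat > st.py <<'E'
from h import *
np.set_printoptions(precision=4,suppress=True)
o=get_obs();M=R.from_quat(o["tcp_rot"]).as_matrix()
print(o["time_s"],o["tool_pos"],"yaw",np.degrees(np.arctan2(M[1,0],M[0,0])),"F",o["contact_force"],"T",o["ft_torque"],o["joint_torque"][5],o["gripper_width"],o["finger_force"])
E
python3 st.py
```

```text
6.75 [ 0.5226 -0.1744  0.1654] yaw 100.68253880499486 F [0.2924 0.2156 1.7684] T [-0.0629 -0.1098  0.0624] -0.46297634951770306 0.04562611416941313 14.99098151922226
```

Request:
move_arm:
  rows: [1,0,0,0,0,0,-2,1,0,0,0,0,0,-2,1,0,0,0,0,0,0,1,0,0,0,0,0,0]

```text
time_s: 7.15
tool_pos: [0.5226, -0.1744, 0.1654]
tcp_rot: [0.612, 0.791, -0.0, 0.0]
contact_force: [0.3, -0.8, 2.6]
gripper_width: 0.0456
finger_force: 15.0
```

```bash
python3 st.py
```

```text
7.15 [ 0.5226 -0.1744  0.1654] yaw 104.56445625195094 F [ 0.2769 -0.7579  2.5625] T [-0.0185 -0.1212 -0.0077] 0.021402297425083816 0.04562192203261499 14.991871565580368
```

Request:
move_arm:
  rows: [1,0,0,0,0,0,-1,1,0,0,0,0,0,-1,1,0,0,0,0,0,0,1,0,0,0,0,0,0]

```text
time_s: 7.55
tool_pos: [0.5226, -0.1744, 0.1654]
tcp_rot: [0.597, 0.802, -0.0, 0.0]
contact_force: [1.0, 0.2, 3.8]
gripper_width: 0.0456
finger_force: 15.0
```

```bash
python3 st.py
```

```text
7.55 [ 0.5226 -0.1744  0.1654] yaw 106.6449955422202 F [0.9595 0.1733 3.7679] T [-0.0278 -0.1167 -0.093 ] -0.060804253444075584 0.045615000809500685 14.998113960027695
```

Request:
move_arm:
  rows: [1,0,0,0,0,0,-1,1,0,0,0,0,0,-0.5,1,0,0,0,0,0,0,1,0,0,0,0,0,0]

```text
time_s: 7.95
tool_pos: [0.5225, -0.1744, 0.1653]
tcp_rot: [0.587, 0.81, -0.0, 0.0]
contact_force: [0.3, -0.1, 4.4]
gripper_width: 0.0456
finger_force: 15.0
```

```bash
python3 st.py
```

```text
7.95 [ 0.5225 -0.1744  0.1653] yaw 108.151965554641 F [ 0.3307 -0.135   4.4278] T [ 0.0292 -0.1276 -0.0575] -0.10841993847861886 0.04561556400398917 15.004512816667557
```

Request:
move_arm:
  rows: [1,0,0,0,0,0,-1,1,0,0,0,0,0,-1,1,0,0,0,0,0,0,1,0,0,0,0,0,0]

```text
time_s: 8.35
tool_pos: [0.5225, -0.1744, 0.1653]
tcp_rot: [0.572, 0.82, -0.0, 0.0]
contact_force: [-0.1, -0.6, 5.4]
gripper_width: 0.0457
finger_force: 15.0
```

```bash
python3 st.py
```

```text
8.35 [ 0.5225 -0.1744  0.1653] yaw 110.17110803903616 F [-0.0908 -0.5902  5.4062] T [-0.0132 -0.1079 -0.0938] -0.10247556958347559 0.04574332500703754 15.005051493644714
```

Request:
move_arm:
  rows: [1,0,0,-0.4,0,0,-1,1,0,0,0,0,0,-1,1,0,0,0,0,0,0,1,0,0,0,0,0,0]

```text
time_s: 8.75
tool_pos: [0.5223, -0.1743, 0.1654]
tcp_rot: [0.558, 0.83, -0.0, -0.0]
contact_force: [0.7, -0.5, 1.3]
gripper_width: 0.0455
finger_force: 15.0
```

```bash
python3 st.py
```

```text
8.75 [ 0.5223 -0.1743  0.1654] yaw 112.16312917953326 F [ 0.7226 -0.4503  1.3295] T [-0.0214 -0.1807  0.015 ] -0.029794679721817374 0.04553019100870108 14.9909046292305
```

Good; the downward press is relieved. Turned 37.5° so far.

Request:
move_arm:
  rows: [1,0,0,0,0,0,-1,1,0,0,0,0,0,-1,1,0,0,0,0,0,0,1,0,0,0,0,0,0]

```text
time_s: 9.15
tool_pos: [0.5223, -0.1743, 0.1654]
tcp_rot: [0.543, 0.839, -0.0, -0.0]
contact_force: [-0.7, 0.4, 0.1]
gripper_width: 0.0458
finger_force: 15.0
```

```bash
python3 st.py
```

```text
9.15 [ 0.5223 -0.1743  0.1654] yaw 114.16163952958468 F [-0.6687  0.4264  0.0894] T [-0.0225 -0.1835  0.0787] 0.013062648649793118 0.04581008463756248 14.984779357910156
```

Request:
move_arm:
  rows: [1,0,0,0,0,0,-1,1,0,0,0,0,0,-1,1,0,0,0,0,0,0,1,0,0,0,0,0,0]

```text
time_s: 9.55
tool_pos: [0.5224, -0.1743, 0.1654]
tcp_rot: [0.529, 0.849, -0.0, -0.0]
contact_force: [-0.6, -0.1, -1.6]
gripper_width: 0.0455
finger_force: 15.0
```

```bash
python3 st.py
```

```text
9.55 [ 0.5224 -0.1743  0.1654] yaw 116.15280138343475 F [-0.5691 -0.0514 -1.5574] T [ 0.0159 -0.1334 -0.0074] -0.02783740230370313 0.04546408541480674 14.981613010168076
```

Request:
move_arm:
  rows: [1,0,0,0,0,0,-1,1,0,0,0,0,0,-1,1,0,0,0,0,0,0,1,0,0,0,0,0,0]

```text
time_s: 9.95
tool_pos: [0.5225, -0.1743, 0.1656]
tcp_rot: [0.514, 0.858, -0.0, -0.0]
contact_force: [0.3, -0.1, -2.9]
gripper_width: 0.0452
finger_force: 15.0
```

```bash
python3 st.py
```

```text
9.95 [ 0.5225 -0.1743  0.1656] yaw 118.15361253685754 F [ 0.3277 -0.0938 -2.9318] T [-0.0436 -0.1694 -0.0208] -0.02781044226139784 0.04518685293978428 14.981461465358734
```

Request:
move_arm:
  rows: [1,0,0,0.2,0,0,-1,1,0,0,0,0,0,-1,1,0,0,0,0,0,0,1,0,0,0,0,0,0]

```text
time_s: 10.35
tool_pos: [0.5225, -0.1744, 0.1654]
tcp_rot: [0.499, 0.867, -0.0, 0.0]
contact_force: [0.4, -0.2, -2.5]
gripper_width: 0.0455
finger_force: 15.0
```

```bash
python3 st.py
```

```text
10.35 [ 0.5225 -0.1744  0.1654] yaw 120.15397721810588 F [ 0.3789 -0.2123 -2.5122] T [-0.0228 -0.1717  0.0276] -0.027230734121985734 0.04552813760235759 14.981613904237747
```

Request:
move_arm:
  rows: [1,0,0,0,0,0,-1,1,0,0,0,0,0,-1,1,0,0,0,0,0,0,1,0,0,0,0,0,0]

```text
time_s: 10.75
tool_pos: [0.5225, -0.1743, 0.1654]
tcp_rot: [0.484, 0.875, -0.0, 0.0]
contact_force: [0.3, -0.4, -2.2]
gripper_width: 0.0455
finger_force: 15.0
```

```bash
python3 st.py
```

```text
10.75 [ 0.5225 -0.1743  0.1654] yaw 122.15201500198425 F [ 0.2821 -0.4417 -2.2233] T [-0.0045 -0.1669 -0.0281] -0.027451993664726615 0.045545072106966 14.981318414211273
```

Request:
move_arm:
  rows: [1,0,0,0,0,0,-1,1,0,0,0,0,0,-1,1,0,0,0,0,0,0,1,0,0,0,0,0,0]

```text
time_s: 11.15
tool_pos: [0.5224, -0.1744, 0.1654]
tcp_rot: [0.468, 0.884, -0.0, -0.0]
contact_force: [-0.9, -0.8, -1.3]
gripper_width: 0.0455
finger_force: 15.0
```

```bash
python3 st.py
```

```text
11.15 [ 0.5224 -0.1744  0.1654] yaw 124.1541624866795 F [-0.873  -0.8325 -1.2604] T [-0.0202 -0.0249 -0.0385] -0.04182593082077801 0.04549939793051673 14.983207136392593
```

Request:
move_arm:
  rows: [1,0,0,0,0,0,-1,1,0,0,0,0,0,-0.5,1,0,0,0,0,0,0,1,0,0,0,0,0,0]

```text
time_s: 11.55
tool_pos: [0.5224, -0.1745, 0.1654]
tcp_rot: [0.457, 0.89, -0.0, -0.0]
contact_force: [-1.6, -2.2, -1.1]
gripper_width: 0.0454
finger_force: 15.0
```

```bash
python3 st.py
```

```text
11.55 [ 0.5224 -0.1745  0.1654] yaw 125.64476778763112 F [-1.5723 -2.2446 -1.1228] T [-0.2721  0.1925 -0.1676] -0.19560834858566523 0.04544086644292192 15.004063993692398
```

Request:
move_arm:
  rows: [1,0,0,0,0,0,-0.6,1,0,0,0,0,0,0,1,0,0,0,0,0,0]

```text
time_s: 11.85
tool_pos: [0.5224, -0.1744, 0.1654]
tcp_rot: [0.452, 0.892, -0.0, 0.0]
contact_force: [-1.3, -1.8, -0.3]
gripper_width: 0.0455
finger_force: 15.0
```

```bash
python3 st.py
```

```text
11.85 [ 0.5224 -0.1744  0.1654] yaw 126.24927036254522 F [-1.3058 -1.7882 -0.2575] T [-0.2822  0.1987 -0.2871] -0.2694222517311573 0.04552264267685955 15.020210444927216
```

Stop felt (torque rose 0.17 → 0.28 N·m in 0.6°). Backing off about 3° and starting the lift.

Request:
move_arm:
  rows: [1,0,0,0,0,0,1.5,1,0,0,0,0,0,1.7,1,0,0,-1,0,0,0,1,0,0,-1,0,0,0,1,0,0,-1,0,0,0,1,0,0,0,0,0,0]

```text
time_s: 12.45
tool_pos: [0.5226, -0.1743, 0.1686]
tcp_rot: [0.477, 0.879, 0.0, 0.0]
contact_force: [-0.7, -0.1, -1.7]
gripper_width: 0.0451
finger_force: 15.0
```

```bash
python3 st.py
```

```text
12.45 [ 0.5226 -0.1743  0.1686] yaw 123.06936204199523 F [-0.6609 -0.12   -1.6672] T [-0.0243 -0.1485 -0.0122] -0.0014006536730448715 0.04514134048219905 14.981513321399689
```

Request:
move_arm:
  rows: [1,0,0,-4,0,0,0,1,0,0,-5,0,0,0,1,0,0,-6,0,0,0,1,0,0,-8,0,0,0,1,0,0,-10,0,0,0,1,0,0,-15,0,0,0,1,0,0,-20,0,0,0,1,0,0,-15,0,0,0,1,0,0,0,0,0,0]

```text
time_s: 13.35
tool_pos: [0.5234, -0.1748, 0.2543]
tcp_rot: [0.477, 0.879, 0.0, 0.003]
contact_force: [-0.0, -0.7, -1.5]
gripper_width: 0.0455
finger_force: 15.0
```

```bash
python3 st.py
python3 - <<'E'
from h import *
t=read_camera("top");s=read_camera("side")
np.set_printoptions(precision=4,suppress=True)
def mask(p,r,c):
    g=cv2.GaussianBlur(p["color"],(3,3),0).max(2); m=((g<75)*255).astype(np.uint8); return m
for n,p,box in(("top",t,(165,230,245,292)),("side",s,(268,245,324,300))):
    for d in find_in("tray",p)[:2]: print(n,np.round(d["bbox"]),d["conf"])
    m=mask(p,0,0);k=np.zeros_like(m);k[box[1]:box[3],box[0]:box[2]]=m[box[1]:box[3],box[0]:box[2]]
    cs=max(cv2.findContours(k,cv2.RETR_EXTERNAL,cv2.CHAIN_APPROX_NONE)[0],key=cv2.contourArea)
    w=atz(p,cs.reshape(-1,2),.018)[:,:2].astype(np.float32)
    r=cv2.minAreaRect(w*1000);print(n,cv2.boundingRect(cs),r)
E
```

```text
13.35 [ 0.5234 -0.1748  0.2543] yaw 123.05742175402075 F [-0.0132 -0.6614 -1.4953] T [ 0.0208 -0.2125  0.0024] -0.0001922228921102942 0.04551038836500165 14.98140200972557
top [168. 238. 236. 286.] 0.59
top (171, 238, 65, 46) ((514.4788208007812, 116.07483673095703), (121.07039642333984, 205.23974609375), 15.73859691619873)
side [276. 252. 318. 290.] 0.86
side (277, 251, 41, 39) ((509.06195068359375, 124.72515869140625), (122.4924087524414, 222.96192932128906), 13.997329711914062)
```

Request:
move_arm:
  rows: [1,15,8,-4,0,0,0,1,28,16,-4,0,0,0,1,30,16,-4,0,0,0,1,30,16,-4,0,0,0,1,28,16,-4,0,0,0,1,13,8,0,0,0,4,1,0,0,0,0,0,8,1,0,0,0,0,0,8,1,0,0,0,0,0,8,1,0,0,0,0,0,5,1,0,0,0,0,0,0,1,0,0,0,0,0,0]

```text
time_s: 14.75
tool_pos: [0.5106, -0.0095, 0.2712]
tcp_rot: [0.706, 0.708, -0.0, -0.0]
contact_force: [0.3, -0.4, -0.6]
gripper_width: 0.0455
finger_force: 15.0
```

```bash
python3 st.py; python3 look.py f.png
```

```text
14.75 [ 0.5106 -0.0095  0.2712] yaw 90.22191522094433 F [ 0.2631 -0.4206 -0.5527] T [ 0.0015 -0.0931 -0.0176] 0.11926104314625263 0.045492479863109364 14.981739521026611
14.8 [ 0.5107 -0.0096  0.2712] [ 0.7059  0.7083 -0.0001 -0.0002] [-0.1689  0.3348  1.5959  0.      1.2115 -0.1724]
lid [182. 155. 375. 330.] 0.97
lid [551.   2. 558.  35.] 0.69
tray [198.   0. 357. 169.] 0.78
```

View pics/f.png

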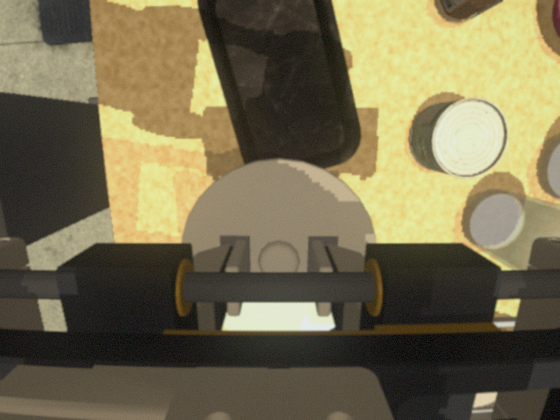

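Tray runs from (200..330,0) down to about (243..358,165), with the held lid at (278,245). Its long edges give the centreline.

Run:
```python
from h import *
import pickle
np.set_printoptions(precision=4,suppress=True)
p=pickle.load(open("pics/f.png.pkl","rb"))
g=cv2.GaussianBlur(p["color"],(3,3),0).max(2)
L=[];Rr=[]
for r in range(5,110,5):
    row=g[r]<70; c=270+ (r-60)*.3; c=int(c)
    l=c
    while row[l-3:l+1].any(): l-=1
    q=c
    while row[q:q+4].any(): q+=1
    L.append((l+.5,r));Rr.append((q-.5,r))
a=atz(p,L,.019)[:,:2];b=atz(p,Rr,.019)[:,:2]
fit=lambda w:cv2.fitLine(w.astype(np.float32),cv2.DIST_HUBER,0,.01,.01).ravel()
fa,fb=fit(a),fit(b);print(L[::5],Rr[::5]);print(fa,fb)
d=fa[:2]*np.sign(fa[1])+fb[:2]*np.sign(fb[1]);d/=np.linalg.norm(d);n=np.array([d[1],-d[0]])
print("ang",np.degrees(np.arctan2(d[1],d[0])),"width",(fb[2:]-fa[2:])@n)
c=(a.mean(0)+b.mean(0))/2; T=np.array([.512,.119])
m=c@n*.5*0+((a@n).mean()+(b@n).mean())/2
print("top centre across",T@n,"mid",m,"target",n*m+d*(T@d))
print("lid centre vs tool check", np.array(atz(p,[(278.5,245)],.271-.047-.024)))
```

```text
[(198.5, 5), (205.5, 30), (213.5, 55), (262.5, 80), (228.5, 105)] [(273.5, 5), (335.5, 30), (342.5, 55), (347.5, 80), (352.5, 105)]
[ 0.2867 -0.958   0.4417  0.1438] [ 0.7318 -0.6816  0.56    0.1286]
ang 121.84857 width 0.09251505
top centre across 0.4977096084356308 mid 0.49930665912162153 target [0.5134 0.1198]
lid centre vs tool check [[ 0.5105 -0.0012  0.2   ]]
```

Run:
```python
from h import *
import pickle
np.set_printoptions(precision=4,suppress=True)
p=pickle.load(open("pics/f.png.pkl","rb"))
L=[(198.5,5),(205.5,30),(213.5,55),(228.5,105)];Q=[(335.5,30),(342.5,55),(347.5,80),(352.5,105)]
for z in(.012,.019):
    a=atz(p,L,z)[:,:2];b=atz(p,Q,z)[:,:2]
    da=a[0]-a[-1];db=b[0]-b[-1]
    d=da/np.linalg.norm(da)+db/np.linalg.norm(db);d/=np.linalg.norm(d);n=np.array([d[1],-d[0]])
    T=np.array([.512,.119]);m=((a@n).mean()+(b@n).mean())/2
    print(z,np.degrees(np.arctan2(da[1],da[0])),np.degrees(np.arctan2(db[1],db[0])),"w",((b-a)@n).mean(),"across",T@n,m,"target",n*m+d*(T@d))
```

```text
0.012 105.94933903734864 105.74693590222684 w 0.124244433345097 across 0.5250358538814249 0.5256576614406849 target [0.5126 0.1192]
0.019 105.94933903734864 105.74693590222685 w 0.12177032077247932 across 0.5250358538814249 0.5252808014140852 target [0.5122 0.1191]
```

Request:
move_arm:
  rows: [1,15,0,0,0,0,0,1,30,0,0,0,0,0,1,35,1,0,0,0,0,1,30,1,0,0,0,0,1,18.5,0,5,0,0,0,1,0,0,30,0,0,0,1,0,0,35,0,0,0,1,0,0,35,0,0,0,1,0,0,25,0,0,0,1,0,0,12,0,0,0,1,0,0,5,0,0,0,1,0,0,0,0,0,0]

```text
time_s: 16.15
tool_pos: [0.5131, 0.1188, 0.1246]
tcp_rot: [0.707, 0.708, 0.0, 0.0]
contact_force: [0.9, -0.1, -0.9]
gripper_width: 0.046
finger_force: 15.0
```

```bash
python3 st.py
```

```text
16.15 [0.5131 0.1188 0.1246] yaw 90.07305179316758 F [ 0.8944 -0.0805 -0.9125] T [-0.068  -0.1645  0.0318] 0.0040602397348266095 0.04601232224612826 14.98152181506157
```

Request:
move_arm:
  rows: [1,0,0,4,0,0,0,1,0,0,4,0,0,0,1,0,0,2,0,0,0,1,0,0,0,0,0,0]

```text
time_s: 16.55
tool_pos: [0.5128, 0.1185, 0.1144]
tcp_rot: [0.707, 0.707, -0.0, 0.0]
contact_force: [-0.5, 0.1, -1.3]
gripper_width: 0.0454
finger_force: 15.0
```

Request:
move_arm:
  rows: [1,0,0,1,0,0,0,1,0,0,0,0,0,0,1,0,0,0,0,0,0]

```text
time_s: 16.85
tool_pos: [0.5129, 0.1185, 0.1135]
tcp_rot: [0.707, 0.707, 0.0, 0.0]
contact_force: [0.4, -0.3, -2.4]
gripper_width: 0.0456
finger_force: 15.0
```

Request:
move_arm:
  rows: [1,0,0,1,0,0,0,1,0,0,0,0,0,0,1,0,0,0,0,0,0]

```text
time_s: 17.15
tool_pos: [0.5128, 0.1185, 0.1124]
tcp_rot: [0.707, 0.707, -0.0, 0.0]
contact_force: [0.3, -0.3, -2.3]
gripper_width: 0.0455
finger_force: 15.0
```

Request:
move_arm:
  rows: [1,0,0,0.8,0,0,0,1,0,0,0,0,0,0,1,0,0,0,0,0,0]

```text
time_s: 17.45
tool_pos: [0.5129, 0.1185, 0.1116]
tcp_rot: [0.707, 0.707, -0.0, 0.0]
contact_force: [-0.2, -0.3, -2.1]
gripper_width: 0.0456
finger_force: 15.0
```

Request:
move_arm:
  rows: [1,0,0,0.8,0,0,0,1,0,0,0,0,0,0,1,0,0,0,0,0,0]

```text
time_s: 17.75
tool_pos: [0.513, 0.1184, 0.111]
tcp_rot: [0.707, 0.707, 0.0, 0.0]
contact_force: [-0.9, -1.3, 3.1]
gripper_width: 0.0454
finger_force: 15.0
```

Contact with the tray floor is felt, at a height that fits. Releasing and rising.

Request:
move_arm:
  rows: [0.2,0,0,0,0,0,0,-1,0,0,0,0,0,0,-1,0,0,0,0,0,0,-1,0,0,0,0,0,0,-1,0,0,0,0,0,0,-1,0,0,0,0,0,0,-1,0,0,0,0,0,0,-1,0,0,0,0,0,0]

```text
time_s: 18.55
tool_pos: [0.5128, 0.1185, 0.1108]
tcp_rot: [0.707, 0.707, -0.0, 0.0]
contact_force: [-0.2, 0.2, 0.1]
gripper_width: 0.0913
finger_force: 0.0
```

```bash
python3 st.py
```

```text
18.55 [0.5128 0.1185 0.1108] yaw 90.0569153272829 F [-0.191   0.2498  0.1168] T [-0.0105 -0.1055  0.0024] -9.249913091480266e-05 0.09133117645204632 0.0
```

Request:
move_arm:
  rows: [-1,0,0,-8,0,0,0,-1,0,0,-20,0,0,0,-1,0,0,-30,0,0,0,-1,0,0,-40,0,0,0,-1,0,0,-40,0,0,0,-1,0,0,-25,0,0,0,-1,-30,0,0,0,0,0,-1,-30,0,0,0,0,0,-1,0,0,0,0,0,0,-1,0,0,0,0,0,0]

```text
time_s: 19.55
tool_pos: [0.5128, 0.0582, 0.2743]
tcp_rot: [0.707, 0.707, 0.0, 0.0]
contact_force: [-0.6, 0.2, -0.1]
gripper_width: 0.0916
finger_force: 0.0
```

```bash
python3 look.py g.png
```

```text
19.6 [0.5128 0.0588 0.2741] [ 0.7069  0.7073  0.0002 -0.    ] [-0.0346  0.3413  1.5775  0.0004  1.2224 -0.0352]
lid [227.  80. 334. 193.] 0.66
lid [539.  38. 557. 121.] 0.57
tub [255. 321. 311. 336.] 0.64
tray [198.  23. 356. 243.] 0.78
```

View pics/g.png

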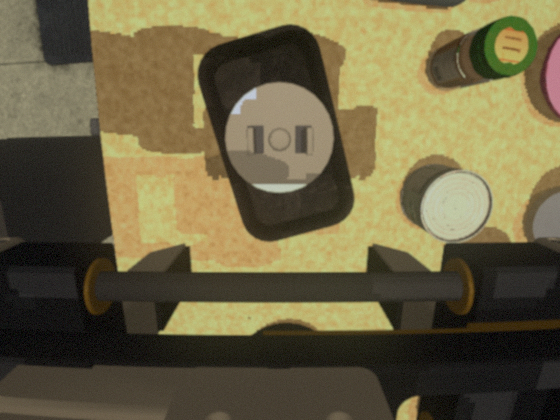

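The lid stands upright and flat, centred at (280,137) in the tray, whose centre is at about (277,133). The tabs are out and the gripper is clear.

```bash
python3 -c "
from cell import close_job
print(close_job())"
```

```text
the job is handed in; nothing more can be done
None
```

I handed the job in: the tub is open, and the white lid stands upright and flat near the centre of the black tray with its tabs released and the gripper clear; the call returned no verdict.

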